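# Top up the slotted tin holder to its line

### The arm

A 6-joint arm with a two-finger parallel gripper is mounted at the origin on the work surface. World frame = base frame: x ahead of the robot, y to its left, z up, the work surface at z = 0. Lengths are in m, angles in rad, forces in N, time in s.
With the tool pointing down it reaches from about 0.25 to 0.775 m from the base axis. Payload 4 kg.
Tool frame: the origin (TCP) lies at the very end of the fingers, on their centre line; the grasp point (between the pads) lies hold_point_z behind it (hold_point_z is the distance from the TCP to the grasp point, in m); z points along the fingers, y is the direction in which the jaws open and shut (so a half turn about z gives the same grasp; the last joint's range is limited). The gripper opens to 94 mm and grips with 3 to 60 N. Pads are 16 mm wide; open, the fingers measure 119 mm over their backs; the gripper's body (75 mm by 177 mm) begins 78 mm behind the grasp point.
Start: joints at [-1.284, 0.087, 1.371, -0, 1.684, -0.103], TCP at [0.209, -0.509, 0.206] pointing down, gripper open.
Joint ranges: [-3.1, 3.1], [-0.76, 2.03], [0.27, 2.55], [-1.08, 4.22], [0.17, 2.65], [-2.57, 2.57]. Speed limits (rad/s): [2.79, 2.79, 3.14, 3.14, 3.14, 3.14].

### API

Orientations are given as [roll, pitch, yaw] about the fixed x, y, z axes, in that order (R = Rz(yaw) Ry(pitch) Rx(roll)).
In Python, from bench import * gives the robot as it stands.
- The arm moves only by the tool step_arm, never from a script. Its argument "increments" is text: rows parted by semicolons, each of 6 numbers parted by spaces: the shift along the tool's x, y, z in cm, then the turn, a rotation vector about the tool's x, y, z in rad. A call has 1 to 5 rows; each row shifts and turns the commanded pose from where the row before left it, along the tool's axes as they then stand; what a row does not reach is not made up. A row lasts 1/10 s, in which the tool goes at most 50 mm and 8.59 degrees, less where a joint would pass 70% of its speed; a pose out of reach is approached as far as the arm can. A call is refused whole if a number of a shift passes 5 or a number of a turn 0.15, either way. A call with a gripper value outside its range is refused whole. "claw" is the gripper's target within -1 to 1 (shut at 1, half-way at 0, fully open at -1), set as the call begins (left out, the last holds). The fingers move at their own pace and stop on an object; the grip force is fixed at half the most. Time passes only in rows, so rows that do not move let the fingers close. It gives the time, the measured TCP pose, the force and the opening at its end, in the units of the state.
- get_obs(): the state, without advancing time (a new reading comes with each control period).
- snapshot(name): name is "scene" or "top"; returns the picture (384x512x3 uint8, red, green, blue); there is no depth.
- calibration(name): a dict with "camera_matrix" (3x3 intrinsics, pixels), "eye" and "orientation" of the camera in the world. Camera axes: x right, y up, looking along -z (the intrinsics and any distortion apply to the point x, -y, -z); pixel columns grow to the right and rows downward; lengths in m; the calibration is good to about 2 mm. A picture is of the moment at which its call begins. calibration takes no time and is no camera call.
- close_job(): hands the job in, once; it reports no verdict.
The state is a dict: "time": time; "joint_positions": joint angles; "qvel": joint speeds; "joint_torque": joint torques, N m; "tool_pos": TCP position; "ee_rot": TCP orientation; "wrist_force": force on the tool from outside, world axes, zero at the start; "wrist_torque": the same for the moment, N m; "width": finger opening in m.
Only numpy, scipy, OpenCV 4.12 (cv2) and the standard library are available. Lean on these libraries where they do the work, as an engineer would, in place of code of your own. Each camera call takes 0.05 s, during which the arm holds its last target. There are 200 camera calls.

### The job

Top up the slotted steel tube on the tool counter with hardware tins: stack tins from the counter inside it, lying flat on the tin already there, until the top of the stack is level with the line round the tube. The tins come in two depths, so pick the ones that bring it to the line; leave the tin you do not need lying flat on the counter, clear of the tube, and do not disturb the other tools or the dabba.

Things in the scene. Friction and masses are not known exactly. Their poses are not given: they have to be found in the camera images.
- holder: stainless steel tin holder, fixed: an upright tube 90 mm tall, bore 70 mm, wall 3 mm, open at top and bottom (tins in it stand on the counter), on a screwed-down ring flange 108 mm across, 3 mm thick. Two opposite finger slots 40 mm wide, from 10 mm above the counter up through the rim, open to its +y and -y, so fingers holding a tin can go down. Origin on its axis at the counter, z up
- holder_line (a point): point on the tube's upright axis at the height of its fill line, 80 mm above the counter (10 mm below the rim); the line is a dark rolled bead round both walls of the tube. Its axes are those of the holder: z up, slots towards +y and -y
- deep_mid (a point): centre (half-way up) of the one deep tin: round screw-lid aluminium tin 62 mm in diameter and 40 mm tall, about 0.17 kg; its z axis points up. It starts lying flat either on the counter or as the one tin inside the tube
- flat_a_mid (a point): centre (half-way up) of a flat tin: round screw-lid aluminium tin 62 mm in diameter and 20 mm tall, about 0.09 kg; its z axis points up. It starts lying flat on the counter or as the one tin inside the tube. The three flat tins are alike
- flat_b_mid (a point): centre (half-way up) of a second flat tin, 62 mm in diameter, 20 mm tall, z axis up; starts on the counter
- flat_c_mid (a point): centre (half-way up) of a third flat tin, 62 mm in diameter, 20 mm tall, z axis up; starts on the counter
- stapler: blue metal press-button stapler, 135 mm long, 36 mm wide, 64 mm tall; origin under its middle, x axis along it; to be left alone
- mallet: small wooden mallet, head 54 mm thick and 85 mm long, handle 11.5 mm in radius reaching 187 mm from the head's centre towards its -x; origin under the head; to be left alone
- pliers: chrome pliers lying flat, about 180 mm long, 13 mm tall; origin under the pivot, jaws to +x (55 mm), handles to -x (124 mm); to be left alone
- dabba: empty open stainless steel dabba (round tin), 102 mm across, 70 mm tall; origin under its centre; to be left alone

How it is judged:
By the outcome, as a careful person would: the job done as asked, in the order asked, and still so for the second after the job is handed in, with the robot touching nothing.
It also fails if it takes over 54 s, if anything falls off the work surface, if the arm or the gripper's body presses on something with over 40 N, if the wrist force passes 120 N, or if a joint passes its speed limit or range.

## Working session

There is one attempt and no reset: what is moved stays moved. The work goes in short steps, Python scripts to look and compute and a tool call to move; the robot and the scene stay as the last step left them, time stands still between calls to the robot, and variables do not carry over. Pictures are saved under pics/ and viewed, about 8 in all and at most 12, crops included, and the job is handed in when it is done.

Besides the shell and the picture viewer there is one more tool, called after "Call:" as a command line: name --argument value ..., lists and objects as JSON in quotes. step_arm: Moves the arm, as the interface text tells. Its arguments: {"type":"object","properties":{"increments":{"type":"string"},"claw":{"type":"number"}},"required":["increments"]}

```bash
mkdir -p pics; python3 - <<'E'
from bench import *
import cv2
for n in ("scene","top"):
    im=snapshot(n); cv2.imwrite(f"pics/{n}0.png",cv2.resize(im[:,:,::-1],(800,600),interpolation=cv2.INTER_CUBIC)); cv2.imwrite(f"{n}_raw0.png",im[:,:,::-1])
    print(n,calibration(n))
print(get_obs())
E
```

```text
scene {'camera_matrix': array([[366.38416429,   0.        , 253.37917846],
       [  0.        , 366.38416429, 193.65964952],
       [  0.        ,   0.        ,   1.        ]]), 'eye': array([1.18959744, 0.91310213, 0.78444828]), 'orientation': array([ 1.0301485 , -0.0265793 ,  2.57755457])}
top {'camera_matrix': array([[363.94557475,   0.        , 253.55880806],
       [  0.        , 363.94557475, 196.87346942],
       [  0.        ,   0.        ,   1.        ]]), 'eye': array([ 0.37312642, -0.02673166,  1.13847162]), 'orientation': array([ 0.16677565, -0.0024397 , -1.56620592])}
{'time': 0.1, 'joint_positions': array([-1.28412801e+00,  8.78827653e-02,  1.37208589e+00,  1.91763724e-05,
        1.68358800e+00, -1.03084165e-01]), 'qvel': array([-0.00044769,  0.00031216, -0.00227511,  0.00050336,  0.00140807,
       -0.00082868]), 'joint_torque': array([ 2.16382017e-03, -3.41252661e+01, -3.03301513e+01,  7.19698775e-02,
        3.04015295e-02, -1.13887118e-04]), 'tool_pos': array([ 0.20884969, -0.50827943,  0.20442904]), 'ee_rot': array([-3.13964103e+00, -2.21057145e-04,  3.89754409e-01]), 'wrist_force': array([-0.25368656,  0.05329634,  0.62231916]), 'wrist_torque': array([-0.00341264,  0.01919329,  0.05476273]), 'width': 0.09428469115606279}
```

View pics/top0.png

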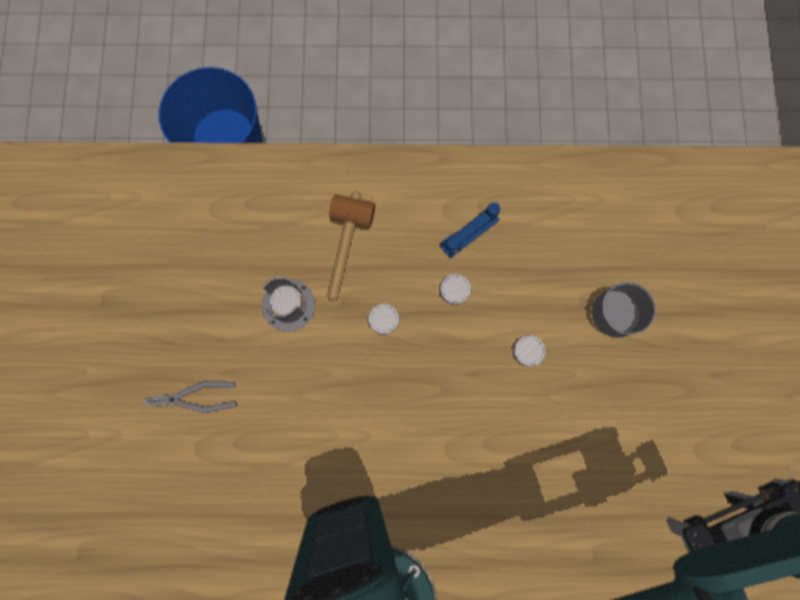

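View pics/scene0.png

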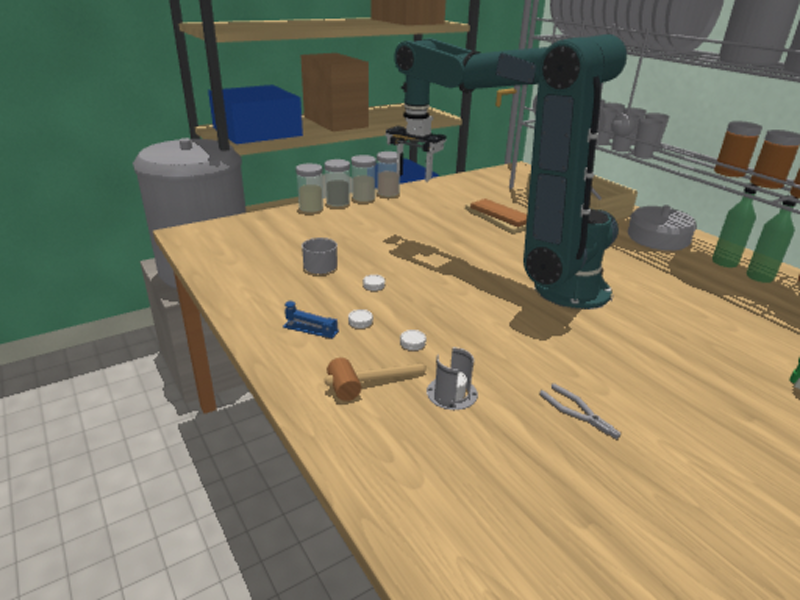

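The top view shows the tins at about (384,318), (455,289) and (530,350), the holder at (288,304) with one tin inside, and the dabba at (622,310). In the scene view the three counter tins look alike, which would make the deep one the tin inside the tube. I'll enlarge to check.

```bash
cat > h.py <<'E'
from bench import *
import numpy as np, cv2
from scipy.spatial.transform import Rotation as R
def ray(n,uv):
    c=calibration(n);K=c["camera_matrix"];d=np.linalg.inv(K)@[uv[0],uv[1],1]
    return np.array(c["eye"]),R.from_euler("xyz",c["orientation"]).apply([d[0],-d[1],-d[2]])
def px(n,uv,z):
    e,d=ray(n,uv);return e+d*(z-e[2])/d[2]
def proj(n,p):
    c=calibration(n);q=R.from_euler("xyz",c["orientation"]).inv().apply(np.array(p)-c["eye"])
    v=c["camera_matrix"]@[q[0],-q[1],-q[2]];return v[:2]/v[2]
def crop(im,u0,v0,w,h,s):
    return cv2.resize(im[v0:v0+h,u0:u0+w],None,fx=s,fy=s,interpolation=cv2.INTER_CUBIC)
E
python3 - <<'E'
from h import *
t=cv2.imread("top_raw0.png");s=cv2.imread("scene_raw0.png")
# top crops: holder (160..210,170..220) ; tins
a=np.hstack([crop(t,160,170,50,37,8),crop(s,263,218,50,37,8)])
b=np.hstack([crop(t,225,170,130,70,3)[:, :390],np.zeros((210,10,3),np.uint8),crop(s,215,170,66,35,6)[:,:400]])
w=min(a.shape[1],b.shape[1]);cv2.imwrite("pics/c1.png",np.vstack([a[:,:w],b[:,:w]]))
k=1.5625
for n,u,z in(("holder@flange",(288,304.5),.003),("t1",(384,318),.02),("t2",(455,289),.02),("t3",(530,350),.02)):
    print(n,px("top",np.array(u)/k,z))
for n,u in(("t1",(413,337.5)),("t2",(360.5,316)),("t3",(374,281)),("hold",(452,396))):
    print("scene",n,px("scene",np.array(u)/k,.003 if n=="hold" else .02))
E
```

```text
holder@flange [0.56958465 0.19055959 0.003     ]
t1 [ 0.54035987 -0.00446374  0.02      ]
t2 [ 0.59987818 -0.14640774  0.02      ]
t3 [ 0.47802625 -0.29272187  0.02      ]
scene t1 [0.54189749 0.00270242 0.02      ]
scene t2 [ 0.60270892 -0.14161805  0.02      ]
scene t3 [ 0.48203416 -0.28067564  0.02      ]
scene hold [0.57697651 0.20337073 0.003     ]
```

View pics/c1.png

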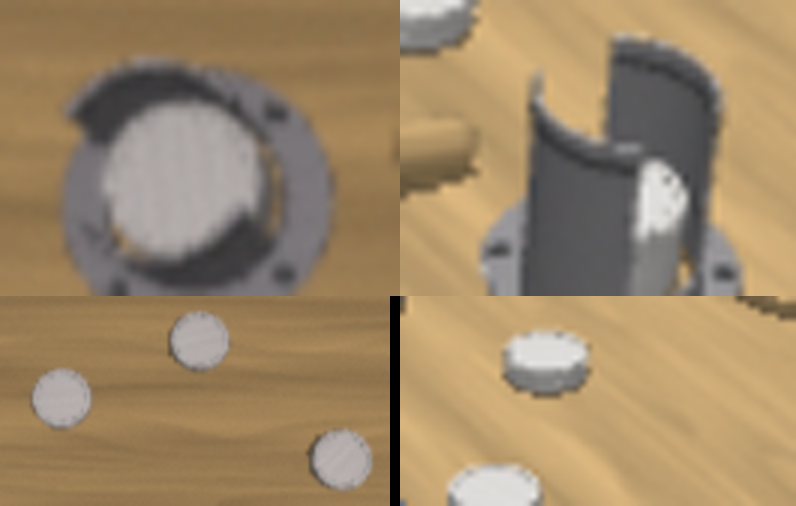

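Both crops show a tall tin in the tube, so the deep tin is inside (top at 40 mm) and two flats are needed. Next I'll segment the tins in both views for accuracy and get the holder's yaw from the rim ends in the scene crop: (530,75), (640,150), (610,40), (718,90).

```bash
python3 - <<'E'
from h import *
for n in("top","scene"):
    im=cv2.imread(n+"_raw0.png").astype(int)
    m=((im.min(2)>(140 if n=="top" else 185))&(im.max(2)-im.min(2)<25)).astype(np.uint8)
    k,l,st,ce=cv2.connectedComponentsWithStats(m)
    for i in range(1,k):
        if 60<st[i,4]<600 :
            u=ce[i]; 
            p=px(n,u,.02)
            if .3<p[0]<.75 and abs(p[1])<.4: print(n,st[i],u.round(1),p.round(4),"z.04:",px(n,u,.04).round(4))
P=[]
for c in((530,75),(640,150),(610,40),(718,90)):
    p=px("scene",((c[0]-400+.5)/8-.5+263,(c[1]+.5)/8-.5+218),.09);P.append(p);print(p.round(4))
P=np.array(P);print(P.mean(0))
# flange centroid, dark tube circle in top: overlay
cx,cy=P.mean(0)[:2]
d=(P[0]+P[1]-P[2]-P[3])[:2];print("wall axis yaw",np.degrees(np.arctan2(d[1],d[0])))
E
```

```text
top [282 175  19  18 257] [291.3 184.2] [ 0.6024 -0.1468  0.02  ] z.04: [ 0.5983 -0.1446  0.04  ]
top [173 184  19  18 258] [182.  191.8] [0.5764 0.195  0.02  ] z.04: [0.5727 0.1911 0.04  ]
top [236 195  19  18 273] [245.2 203.6] [ 0.5402 -0.0026  0.02  ] z.04: [ 0.5372 -0.0031  0.04  ]
top [330 215  19  19 279] [338.7 224. ] [ 0.478  -0.2913  0.02  ] z.04: [ 0.4761 -0.2865  0.04  ]
scene [223 199  15   7  83] [230.3 201.9] [ 0.603  -0.1443  0.02  ] z.04: [ 0.6183 -0.1166  0.04  ]
scene [257 212  15   8  98] [264.  215.4] [ 0.5407 -0.0014  0.02  ] z.04: [0.5576 0.0225 0.04  ]
[0.5953 0.161  0.09  ]
[0.5871 0.2225 0.09  ]
[0.5528 0.1578 0.09  ]
[0.5361 0.2072 0.09  ]
[0.56784604 0.18713334 0.09      ]
wall axis yaw 11.165410181752083
```

```bash
cat > fit.py <<'E'
from h import *
from scipy.optimize import minimize
S=4
def mask(n,q,sh):
    x,y,a=q;m=np.zeros((384*S,512*S),np.uint8)
    for r in(.035,.038):
        A=np.arccos(20/(r*1000))  # wall half angle minus... wall from -(90-asin) to +
        A=np.pi/2-np.arcsin(.02/r)
        for b in(0,np.pi):
            t=np.linspace(-A,A,13)+a+b
            ring=lambda z:np.array([proj(n,(x+r*np.cos(k),y+r*np.sin(k),z)) for k in t])
            lo,hi=ring(.01),ring(.09)
            for i in range(12):
                qd=np.array([lo[i],lo[i+1],hi[i+1],hi[i]])+sh
                cv2.fillConvexPoly(m,np.round((qd+.5)*S*16).astype(np.int32),255,shift=4)
    return cv2.resize(m,(512,384),interpolation=cv2.INTER_AREA)/255.
B={"top":(163,172,40,42),"scene":(272,218,38,44)}
obs={}
for n in B:
    u,v,w,h=B[n];im=cv2.imread(n+"_raw0.png").astype(int)[v:v+h,u:u+w]
    dark=((im.max(2)<118)&(im.max(2)-im.min(2)<30)).astype(float);ok=im.min(2)<135
    obs[n]=(dark,ok)
def cost(p,names=B):
    c=0
    for i,n in enumerate(names):
        u,v,w,h=B[n];d,ok=obs[n];m=mask(n,p[:3],0)[v:v+h,u:u+w];c+=((m-d)**2*ok).sum()
    return c
if __name__=="__main__":
    for names in(("top",),("scene",),("top","scene")):
        best=min((minimize(lambda q:cost((q[0]/100,q[1]/100,q[2]/10),names),[56.95,19.0,a],method="Nelder-Mead",options=dict(initial_simplex=np.array([[56.95,19,a],[57.4,19,a],[56.95,19.4,a],[56.95,19,a+1]]),maxiter=60)) for a in(1.,3.)),key=lambda r:r.fun)
        q=best.x;print(names,q[0]/100,q[1]/100,np.degrees(q[2]/10),best.fun)
    q=(q[0]/100,q[1]/100,q[2]/10);out=[]
    for n in B:
        u,v,w,h=B[n];im=cv2.imread(n+"_raw0.png");c=crop(im,u,v,w,h,9)
        mm=(crop((mask(n,q,0)*255).astype(np.uint8),u,v,w,h,9)>127).astype(np.uint8)
        cs,_=cv2.findContours(mm,cv2.RETR_LIST,cv2.CHAIN_APPROX_NONE);cv2.drawContours(c,cs,-1,(0,255,0),1)
        out.append(cv2.copyMakeBorder(c,0,400-c.shape[0],0,0,cv2.BORDER_CONSTANT))
    cv2.imwrite("pics/fit.png",np.hstack(out))
E
time python3 fit.py
```

```text
Traceback (most recent call last):
  File "fit.py", line 30, in <module>
    best=min((minimize(lambda q:cost((q[0]/100,q[1]/100,q[2]/10),names),[56.95,19.0,a],method="Nelder-Mead",options=dict(initial_simplex=np.array([[56.95,19,a],[57.4,19,a],[56.95,19.4,a],[56.95,19,a+1]]),maxiter=60)) for a in(1.,3.)),key=lambda r:r.fun)
  File "fit.py", line 30, in <genexpr>
    best=min((minimize(lambda q:cost((q[0]/100,q[1]/100,q[2]/10),names),[56.95,19.0,a],method="Nelder-Mead",options=dict(initial_simplex=np.array([[56.95,19,a],[57.4,19,a],[56.95,19.4,a],[56.95,19,a+1]]),maxiter=60)) for a in(1.,3.)),key=lambda r:r.fun)
              ~~~~~~~~^^^^^^^^^^^^^^^^^^^^^^^^^^^^^^^^^^^^^^^^^^^^^^^^^^^^^^^^^^^^^^^^^^^^^^^^^^^^^^^^^^^^^^^^^^^^^^^^^^^^^^^^^^^^^^^^^^^^^^^^^^^^^^^^^^^^^^^^^^^^^^^^^^^^^^^^^^^^^^^^^^^^^^^^^^^^^^^^^^^^^^^^^^^^^^^^^^
  File "fit.py", line 30, in <lambda>
    best=min((minimize(lambda q:cost((q[0]/100,q[1]/100,q[2]/10),names),[56.95,19.0,a],method="Nelder-Mead",options=dict(initial_simplex=np.array([[56.95,19,a],[57.4,19,a],[56.95,19.4,a],[56.95,19,a+1]]),maxiter=60)) for a in(1.,3.)),key=lambda r:r.fun)
                                ~~~~^^^^^^^^^^^^^^^^^^^^^^^^^^^^^^^^^^^
  File "fit.py", line 26, in cost
    u,v,w,h=B[n];d,ok=obs[n];m=mask(n,p[:3],0)[v:v+h,u:u+w];c+=((m-d)**2*ok).sum()
                               ~~~~^^^^^^^^^^^
  File "fit.py", line 12, in mask
    lo,hi=ring(.01),ring(.09)
          ~~~~^^^^^
  File "fit.py", line 11, in <lambda>
    ring=lambda z:np.array([proj(n,(x+r*np.cos(k),y+r*np.sin(k),z)) for k in t])
                            ~~~~^^^^^^^^^^^^^^^^^^^^^^^^^^^^^^^^^^^
  File "h.py", line 10, in proj
    c=calibration(n);q=R.from_euler("xyz",c["orientation"]).inv().apply(np.array(p)-c["eye"])
ValueError: time passes only in moves, steps and waits

real	0m6.695s
user	0m2.639s
sys	0m1.101s
```

Too many calibration calls; I'll cache it.

```bash
sed -i '3a import functools\ncalibration=functools.cache(calibration)' h.py
sed -i 's/im.max(2)<118/im.max(2)<118/' fit.py; time timeout 400 python3 fit.py 2>&1 | tail -4
```

```text
('top',) 0.5694420660876006 0.18918137799220255 7.530943799101039 108.78077662437524
('scene',) 0.5741221335256315 0.19629206427127704 3.254553684926964 109.87667820069206
('top', 'scene') 0.5696090948682273 0.18995057145841548 3.6948366482734007 241.64512110726645
real	0m12.250s
user	0m10.671s
sys	0m1.684s
```

View pics/fit.png

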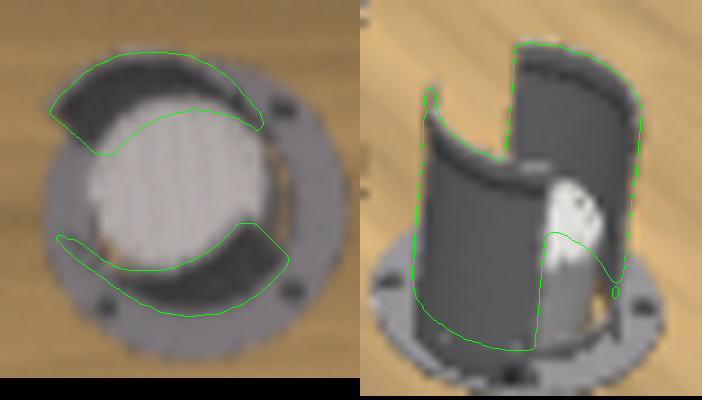

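The overlay fits both views: holder axis at about (0.5695, 0.190), yaw about 4°. Now I'll move to t1.

```bash
cat >> h.py <<'E'
def go(target,yaw=0.07):
    o=get_obs();r=R.from_euler("xyz",o["ee_rot"]);t=R.from_euler("xyz",[np.pi,0,yaw])
    print("t",o["time"],"pos",o["tool_pos"].round(4),"yaw",o["ee_rot"].round(4),"w",round(o["width"],4),"F",o["wrist_force"].round(1))
    print("tool delta cm",(r.inv().apply(np.array(target)-o["tool_pos"])*100).round(2),"| in target frame",(t.inv().apply(np.array(target)-o["tool_pos"])*100).round(2),"turn",(r.inv()*t).as_rotvec().round(3))
E
python3 - <<'E'
from h import *
import bench
print([k for k in dir(bench) if not k.startswith("__")], getattr(bench,"hold_point_z",None))
go((.5403,-.002,.12))
E
```

```text
['IKError', 'calibration', 'close_job', 'get_obs', 'hold_point_z', 'snapshot'] 0.0188
t 0.1 pos [ 0.2088 -0.5083  0.2044] yaw [-3.1396e+00 -2.0000e-04  3.8980e-01] w 0.0943 F [-0.3  0.1  0.6]
tool delta cm [ 49.89 -34.22   8.52] | in target frame [ 36.6  -48.19   8.44] turn [-0.002  0.     0.32 ]
```

Call:
step_arm --increments "3 -3 0 0 0 0.107; 3 -3 0 0 0 0.107; 3 -3 0 0 0 0.106; 3 -3.5 0 0 0 0; 3 -3.5 0 0 0 0" --claw -1

```text
time: 0.6
tool_pos: [0.3255, -0.322, 0.205]
ee_rot: [-3.141, 0.0, 0.069]
wrist_force: [0.5, -0.4, 0.0]
width: 0.0939
```

Call:
step_arm --increments "3 -3.5 0 0 0 0; 3 -3.5 0 0 0 0; 3 -3.5 0 0 0 0; 3 -3.5 0 0 0 0; 3 -3.5 0 0 0 0"

```text
time: 1.1
tool_pos: [0.463, -0.1367, 0.2051]
ee_rot: [-3.142, 0.0, 0.07]
wrist_force: [-0.4, -1.5, -0.0]
width: 0.0936
```

```bash
python3 -c "
from h import *
go((.5403,-.002,.12))"
```

```text
t 1.1 pos [ 0.463  -0.1367  0.2051] yaw [-3.1416e+00  5.0000e-04  6.9900e-02] w 0.0936 F [-0.4 -1.5 -0. ]
tool delta cm [  8.65 -12.9    8.51] | in target frame [  8.65 -12.9    8.51] turn [-0.  0. -0.]
```

Call:
step_arm --increments "2.5 -3.5 1 0 0 0; 2.5 -3.5 1.5 0 0 0; 2.5 -3.5 2 0 0 0; 1 -2 2 0 0 0; 0 0 0 0 0 0"

```text
time: 1.6
tool_pos: [0.5367, -0.005, 0.136]
ee_rot: [-3.139, 0.008, 0.074]
wrist_force: [-0.1, -0.1, -0.5]
width: 0.0942
```

```bash
python3 -c "
from h import *
im=snapshot('top')[:,:,::-1];s=snapshot('scene')[:,:,::-1]
a=crop(im,205,165,80,75,5);b=crop(s,225,175,80,75,5)
cv2.imwrite('pics/ap1.png',np.hstack([a,b]))
go((.5403,-.002,.004))"
```

```text
t 1.7 pos [ 0.5379 -0.008   0.1397] yaw [3.1412e+00 2.3000e-03 7.0800e-02] w 0.094 F [-0.1  0.3  0.3]
tool delta cm [ 0.31 -0.59 13.57] | in target frame [ 0.28 -0.58 13.57] turn [0.    0.002 0.001]
```

View pics/ap1.png

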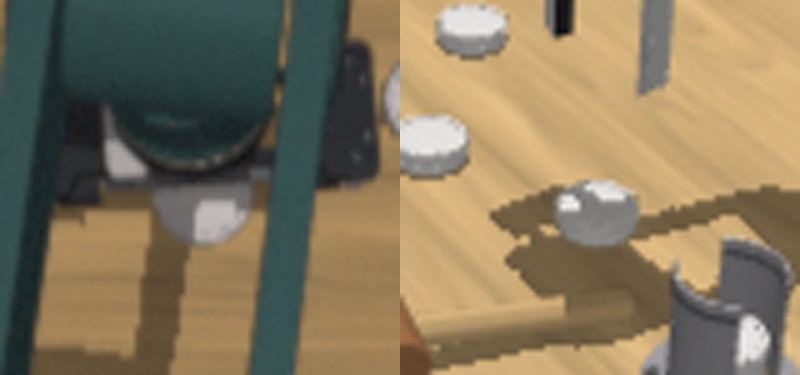

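The arm hides most of the top view, but the tin sits between the fingers in plan. I'll correct the offset and descend.

Call:
step_arm --increments "0.3 -0.6 3 0 0 0; 0 0 3.5 0 0 0; 0 0 3 0 0 0; 0 0 2 0 0 0; 0 0 0 0 0 0"

```text
time: 2.2
tool_pos: [0.5388, -0.0032, 0.0234]
ee_rot: [-3.141, 0.005, 0.068]
wrist_force: [-0.3, 0.7, 0.3]
width: 0.0939
```

Call:
step_arm --increments "0 0 0 0 0 0"

```text
time: 2.3
tool_pos: [0.5418, -0.0031, 0.027]
ee_rot: [3.141, -0.002, 0.068]
wrist_force: [-0.2, -0.1, -0.5]
width: 0.0939
```

Call:
step_arm --increments "0 0 1.2 0 0 0; 0 0 0.8 0 0 0; 0 0 0 0 0 0; 0 0 0 0 0 0; 0 0 0 0 0 0"

```text
time: 2.8
tool_pos: [0.5414, -0.0018, 0.0058]
ee_rot: [3.141, -0.001, 0.07]
wrist_force: [0.3, 0.2, -0.1]
width: 0.094
```

Call:
step_arm --increments "0 0 0 0 0 0; 0 0 0 0 0 0; 0 0 0 0 0 0; 0 0 0 0 0 0; 0 0 0 0 0 0" --claw 0.6

```text
time: 3.3
tool_pos: [0.5412, -0.002, 0.0056]
ee_rot: [3.141, -0.0, 0.07]
wrist_force: [-1.7, 0.7, 0.2]
width: 0.0612
```

Call:
step_arm --increments "0 0 0 0 0 0; 0 0 0 0 0 0"

```text
time: 3.5
tool_pos: [0.5412, -0.0019, 0.0056]
ee_rot: [3.141, -0.0, 0.07]
wrist_force: [-0.1, -0.5, 0.2]
width: 0.0615
```

Gripped: the width reads 61.5 mm. I'll lift and carry it over to the holder.

Call:
step_arm --increments "0 0 -2 0 0 0; 0 0 -4 0 0 0; 0 0 -4 0 0 0; 0 0 -3 0 0 0; 0 0 0 0 0 0"

```text
time: 4.0
tool_pos: [0.5443, -0.0019, 0.1412]
ee_rot: [3.14, -0.011, 0.07]
wrist_force: [0.8, 0.1, -1.6]
width: 0.0614
```

```bash
python3 -c "
from h import *
go((.5695,.19,.135))"
```

```text
t 4.0 pos [ 0.5443 -0.0019  0.1412] yaw [ 3.1399 -0.0107  0.0699] w 0.0614 F [ 0.8  0.1 -1.6]
tool delta cm [  3.85 -18.97   0.63] | in target frame [  3.85 -18.97   0.62] turn [ 0.002 -0.011 -0.   ]
```

Call:
step_arm --increments "0.8 -3 0 0 0 0; 1 -4.5 0 0 0 0; 1 -4.5 0 0 0 0; 0.8 -4 0 0 0 0; 0.5 -2.5 0 0 0 0"

```text
time: 4.5
tool_pos: [0.5679, 0.1884, 0.1328]
ee_rot: [-3.141, 0.004, 0.072]
wrist_force: [-0.1, -0.3, -1.1]
width: 0.0613
```

Call:
step_arm --increments "0 -0.4 0 0 0 0; 0 0 0 0 0 0; 0 0 0 0 0 0; 0 0 0 0 0 0; 0 0 0 0 0 0"

```text
time: 5.0
tool_pos: [0.5689, 0.1884, 0.1355]
ee_rot: [3.141, -0.0, 0.068]
wrist_force: [0.4, 1.1, -1.3]
width: 0.0613
```

```bash
python3 -c "
from h import *
im=snapshot('top')[:,:,::-1];s=snapshot('scene')[:,:,::-1]
a=crop(im,150,150,60,75,6);b=crop(s,255,180,68,75,6)
cv2.imwrite('pics/ap2.png',np.hstack([a,b]))
go((.5695,.19,.1))
for n in('top','scene'):
  o=get_obs();p=o['tool_pos']; print(n,proj(n,p+[0,0,-.0056]),proj(n,p+[0,0,.0144]))"
```

```text
t 5.1 pos [0.569  0.1887 0.1357] yaw [ 3.1415e+00 -3.0000e-04  6.8400e-02] w 0.0615 F [ 0.4  0.1 -0.5]
tool delta cm [ 0.06 -0.12  3.57] | in target frame [ 0.06 -0.12  3.57] turn [ 0.    -0.    -0.002]
top [176.62383186 187.36650739] [175.13444238 185.9801772 ]
scene [291.60881849 218.59754079] [292.12581547 213.30237798]
```

View pics/ap2.png

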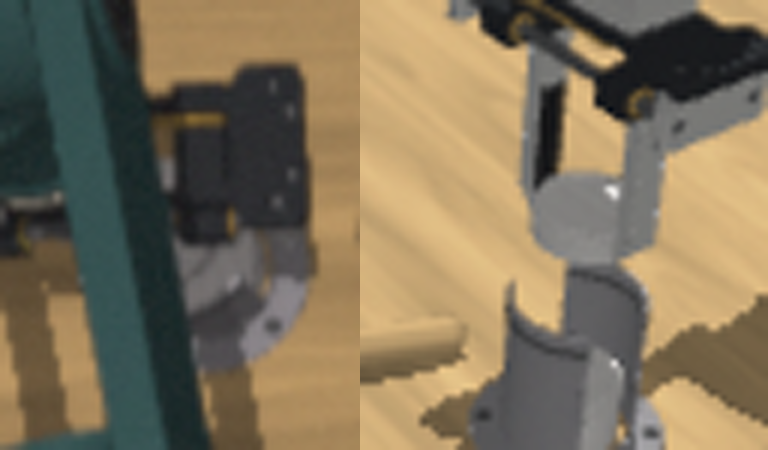

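The tin hangs level above the tube with its centre at scene crop column about 584; the rim spans 507–648. I'll lower it gently while watching the force.

Call:
step_arm --increments "0.05 -0.1 1.5 0 0 0; 0 0 1.5 0 0 0; 0 0 0.7 0 0 0; 0 0 0.7 0 0 0; 0 0 0.5 0 0 0"

```text
time: 5.6
tool_pos: [0.5688, 0.1906, 0.0851]
ee_rot: [3.141, 0.001, 0.07]
wrist_force: [-1.1, -0.2, -0.7]
width: 0.0616
```

Call:
step_arm --increments "0 0 0 0 0 0; 0 0 0.5 0 0 0; 0 0 0.5 0 0 0; 0 0 0.5 0 0 0; 0 0 0 0 0 0"

```text
time: 6.1
tool_pos: [0.5686, 0.1905, 0.0704]
ee_rot: [3.141, 0.002, 0.07]
wrist_force: [-0.2, -0.2, -1.5]
width: 0.0612
```

No contact; the tin is inside. The seat should come at TCP about 0.0456.

Call:
step_arm --increments "0 0 0.6 0 0 0; 0 0 0.6 0 0 0; 0 0 0.6 0 0 0; 0 0 0.4 0 0 0; 0 0 0 0 0 0"

```text
time: 6.6
tool_pos: [0.5686, 0.1905, 0.0483]
ee_rot: [3.141, 0.002, 0.07]
wrist_force: [-0.3, -0.2, -0.9]
width: 0.0613
```

Call:
step_arm --increments "0 0 0.2 0 0 0; 0 0 0 0 0 0"

```text
time: 6.8
tool_pos: [0.5693, 0.1906, 0.0474]
ee_rot: [3.142, -0.0, 0.07]
wrist_force: [0.7, -0.3, -2.1]
width: 0.0617
```

Call:
step_arm --increments "0 0 0.1 0 0 0; 0 0 0.1 0 0 0; 0 0 0 0 0 0; 0 0 0 0 0 0"

```text
time: 7.2
tool_pos: [0.5694, 0.1907, 0.0456]
ee_rot: [3.142, -0.0, 0.07]
wrist_force: [-0.1, -0.4, 0.2]
width: 0.0612
```

The weight has come off, so it is seated. I'll release with a partial opening.

Call:
step_arm --increments "0 0 0 0 0 0; 0 0 0 0 0 0; 0 0 0 0 0 0; 0 0 0 0 0 0" --claw -0.7

```text
time: 7.6
tool_pos: [0.5693, 0.1906, 0.0456]
ee_rot: [3.142, -0.0, 0.07]
wrist_force: [0.2, -0.7, -0.2]
width: 0.0799
```

Call:
step_arm --increments "0 0 -1 0 0 0; 0 0 -3 0 0 0; 0 0 -4 0 0 0; 0 0 -3 0 0 0; 0 0 0 0 0 0"

```text
time: 8.1
tool_pos: [0.5726, 0.1915, 0.1629]
ee_rot: [-3.14, -0.013, 0.07]
wrist_force: [0.8, -0.1, -0.5]
width: 0.0798
```

```bash
python3 -c "
from h import *
go((.6027,-.1455,.13))"
```

```text
t 8.1 pos [0.5726 0.1915 0.1629] yaw [-3.1396 -0.0126  0.0698] w 0.0798 F [ 0.8 -0.1 -0.5]
tool delta cm [ 0.61 33.83  3.23] | in target frame [ 0.65 33.82  3.29] turn [-0.002 -0.013 -0.   ]
```

Call:
step_arm --increments "0.1 3.5 0 0 0 0; 0.1 4.5 0 0 0 0; 0.2 4.5 0 0 0 0; 0.1 4.5 0 0 0 0; 0.1 4.5 0 0 0 0"

```text
time: 8.6
tool_pos: [0.5897, -0.025, 0.1546]
ee_rot: [-3.141, 0.001, 0.07]
wrist_force: [0.3, 0.1, 0.3]
width: 0.0801
```

Call:
step_arm --increments "0.1 4.5 0 0 0 0; 0.1 4 0 0 0 0; 0.1 2.5 0 0 0 0; 0.1 1.3 1 0 0 0; 0 0 2 0 0 0" --claw -1

```text
time: 9.1
tool_pos: [0.6037, -0.1478, 0.1258]
ee_rot: [3.14, -0.003, 0.067]
wrist_force: [0.5, 0.6, 0.3]
width: 0.094
```

Call:
step_arm --increments "0 0 0 0 0 0; 0 0 0 0 0 0; 0 0 0 0 0 0"

```text
time: 9.4
tool_pos: [0.6032, -0.145, 0.1261]
ee_rot: [3.141, -0.001, 0.071]
wrist_force: [0.1, -0.2, 0.0]
width: 0.0941
```

```bash
python3 -c "
from h import *
im=snapshot('top')[:,:,::-1];s=snapshot('scene')[:,:,::-1]
a=crop(im,155,165,180,75,4);b=crop(s,220,175,90,75,5);a=a[:,:720];a=cv2.copyMakeBorder(a,0,0,0,0,0)
b=np.hstack([crop(s,266,205,50,50,5),crop(s,205,165,94,50,5)])
w=min(a.shape[1],b.shape[1]);cv2.imwrite('pics/ap3.png',np.vstack([a[:,:w],b[:,:w]]))
go((.6027,-.1455,.025))"
```

```text
t 9.5 pos [ 0.6035 -0.1453  0.1266] yaw [ 3.1408e+00 -1.8000e-03  7.0900e-02] w 0.0942 F [-0.4  0.3  0.9]
tool delta cm [-1.000e-01  1.000e-02  1.016e+01] | in target frame [-0.08  0.02 10.16] turn [ 0.001 -0.002  0.001]
```

View pics/ap3.png

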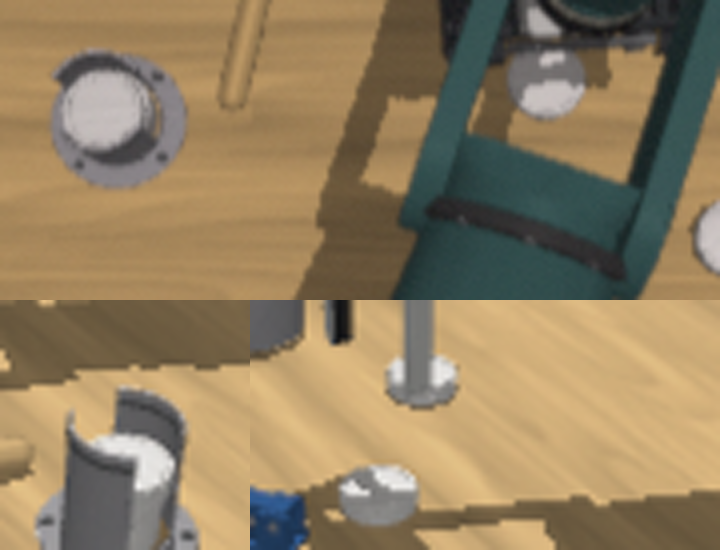

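The first tin lies flat inside the tube, its white top just visible above the lower wall, and the gripper straddles t2 clear of the stapler. Descending.

Call:
step_arm --increments "-0.1 0 2.5 0 0 0; 0 0 4 0 0 0; 0 0 3 0 0 0; 0 0 0.6 0 0 0; 0 0 0 0 0 0"

```text
time: 10.0
tool_pos: [0.6015, -0.1455, 0.024]
ee_rot: [-3.141, 0.001, 0.07]
wrist_force: [-0.0, -0.2, -0.0]
width: 0.094
```

Call:
step_arm --increments "0 0 0 0 0 0; 0 0 1.2 0 0 0; 0 0 0.7 0 0 0; 0 0 0 0 0 0; 0 0 0 0 0 0"

```text
time: 10.5
tool_pos: [0.6016, -0.1459, 0.0052]
ee_rot: [-3.141, 0.001, 0.07]
wrist_force: [0.4, -0.3, -0.2]
width: 0.0938
```

Call:
step_arm --increments "0 0 0 0 0 0; 0 0 0 0 0 0; 0 0 0 0 0 0; 0 0 0 0 0 0; 0 0 0 0 0 0" --claw 0.6

```text
time: 11.0
tool_pos: [0.602, -0.1462, 0.0057]
ee_rot: [3.141, -0.0, 0.07]
wrist_force: [-0.7, -0.6, 0.7]
width: 0.0615
```

Call:
step_arm --increments "0 0 0 0 0 0; 0 0 0 0 0 0"

```text
time: 11.2
tool_pos: [0.602, -0.1461, 0.0057]
ee_rot: [3.141, -0.0, 0.07]
wrist_force: [-0.2, -1.0, 1.4]
width: 0.0613
```

Call:
step_arm --increments "0 0 -2 0 0 0; 0 0 -4 0 0 0; 0 0 -4 0 0 0; 0 0 -3 0 0 0; 0 -2 -0.5 0 0 0"

```text
time: 11.7
tool_pos: [0.6029, -0.1283, 0.1459]
ee_rot: [3.137, -0.009, 0.067]
wrist_force: [-0.0, 0.8, -1.8]
width: 0.0613
```

Call:
step_arm --increments "-0.1 -4 0 0 0 0; -0.1 -4.5 0 0 0 0; -0.2 -4.5 0 0 0 0; -0.1 -4.5 0 0 0 0; -0.1 -4.5 0 0 0 0"

```text
time: 12.2
tool_pos: [0.5782, 0.0949, 0.1399]
ee_rot: [-3.141, 0.001, 0.07]
wrist_force: [0.7, 0.3, -0.8]
width: 0.0616
```

Call:
step_arm --increments "-0.1 -4.5 0 0 0 0; -0.1 -3.5 0 0 0 0; -0.1 -1.8 0 0 0 0; 0 0 0 0 0 0; 0 0 0 0 0 0"

```text
time: 12.7
tool_pos: [0.569, 0.1903, 0.1399]
ee_rot: [3.141, 0.001, 0.07]
wrist_force: [0.3, -0.1, -1.3]
width: 0.0611
```

Call:
step_arm --increments "0 0 0 0 0 0; 0 0 0 0 0 0; 0 0 0 0 0 0"

```text
time: 13.0
tool_pos: [0.5695, 0.1895, 0.1405]
ee_rot: [3.141, 0.0, 0.068]
wrist_force: [0.1, -0.2, -1.2]
width: 0.0614
```

```bash
python3 -c "
from h import *
go((.5695,.1905,.085))"
```

```text
t 13.0 pos [0.5695 0.1895 0.1405] yaw [3.1414 0.     0.068 ] w 0.0614 F [ 0.1 -0.2 -1.2]
tool delta cm [ 0.   -0.1   5.55] | in target frame [ 0.   -0.1   5.55] turn [ 0.     0.    -0.002]
```

Call:
step_arm --increments "0 -0.1 2 0 0 0; 0 0 2 0 0 0; 0 0 0.6 0 0 0; 0 0 0.6 0 0 0; 0 0 0.3 0 0 0"

```text
time: 13.5
tool_pos: [0.5695, 0.1914, 0.0855]
ee_rot: [3.142, -0.0, 0.069]
wrist_force: [0.2, 0.3, -0.1]
width: 0.061
```

Call:
step_arm --increments "0 0 0.5 0 0 0; 0 0 0.5 0 0 0; 0 0 0.5 0 0 0; 0 0 0.2 0 0 0; 0 0 0 0 0 0"

```text
time: 14.0
tool_pos: [0.5689, 0.1916, 0.0679]
ee_rot: [3.141, 0.001, 0.07]
wrist_force: [0.3, 0.3, -1.4]
width: 0.0616
```

Call:
step_arm --increments "0 0 0.1 0 0 0; 0 0 0.1 0 0 0; 0 0 0 0 0 0; 0 0 0 0 0 0"

```text
time: 14.4
tool_pos: [0.5693, 0.1917, 0.0665]
ee_rot: [3.142, -0.0, 0.07]
wrist_force: [-0.3, 0.2, -0.5]
width: 0.0612
```

Call:
step_arm --increments "0 0 0.1 0 0 0; 0 0 0 0 0 0; 0 0 0 0 0 0; 0 0 0 0 0 0"

```text
time: 14.8
tool_pos: [0.5695, 0.1917, 0.0657]
ee_rot: [3.142, -0.001, 0.07]
wrist_force: [0.1, 0.3, 0.1]
width: 0.0613
```

Call:
step_arm --increments "0 0 0 0 0 0; 0 0 0 0 0 0; 0 0 0 0 0 0; 0 0 0 0 0 0" --claw -0.7

```text
time: 15.2
tool_pos: [0.5692, 0.1916, 0.0655]
ee_rot: [3.141, 0.0, 0.07]
wrist_force: [-0.5, -0.3, 0.2]
width: 0.0801
```

Call:
step_arm --increments "0 0 -1 0 0 0; 0 0 -3 0 0 0; 0 0 -4 0 0 0; 0 0 -4 0 0 0; -4 0 -2 0 0 0"

```text
time: 15.7
tool_pos: [0.5331, 0.189, 0.2094]
ee_rot: [-3.141, -0.007, 0.068]
wrist_force: [0.0, -0.7, 0.9]
width: 0.08
```

Call:
step_arm --increments "-4 2 0 0 0 0; -4 3 0 0 0 0; -4 3 0 0 0 0; -3 3 0 0 0 0; -2 2 0 0 0 0"

```text
time: 16.2
tool_pos: [0.367, 0.0461, 0.2066]
ee_rot: [3.141, -0.002, 0.069]
wrist_force: [0.1, -0.2, 0.1]
width: 0.08
```

```bash
python3 -c "
from h import *
im=snapshot('top')[:,:,::-1];s=snapshot('scene')[:,:,::-1]
cv2.imwrite('top_raw1.png',im);cv2.imwrite('scene_raw1.png',s)
a=cv2.resize(im[100:300,60:440],(760,400))
b=np.hstack([crop(s,268,215,48,24*2,8)[:200*2-20],crop(im,160,170,46,48,8)[:380]])
cv2.imwrite('pics/fin.png',np.hstack([b]));cv2.imwrite('pics/fin2.png',np.vstack([a[:, :],cv2.resize(s[150:300,140:420],(760,200))[:190]]))
go((.5,0,.2))
D=cv2.absdiff(im,cv2.imread('top_raw0.png')).max(2);print(D.shape)
o=get_obs()['time'];print(o)"
```

```text
t 16.3 pos [0.3674 0.0457 0.2069] yaw [ 3.1405e+00 -2.9000e-03  6.6300e-02] w 0.0803 F [-0.6 -0.1 -0.2]
tool delta cm [12.93  5.44  0.73] | in target frame [12.91  5.49  0.69] turn [ 0.001 -0.003 -0.004]
(384, 512)
16.3
```

View pics/fin.png

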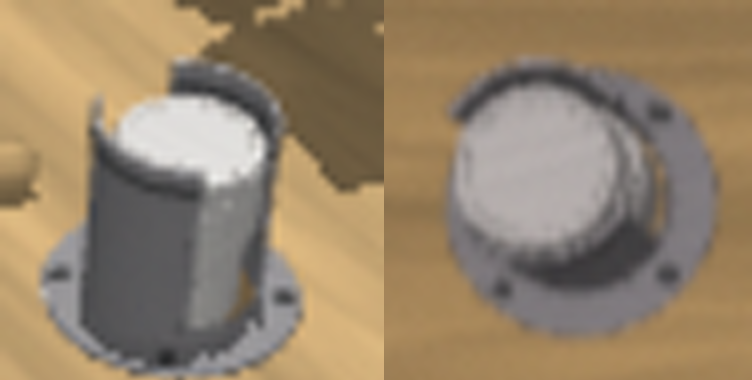

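View pics/fin2.png

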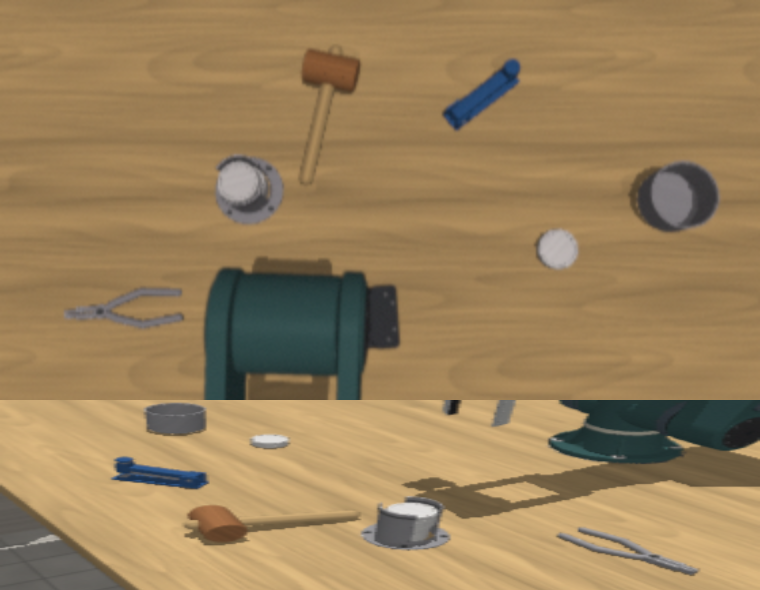

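The stack's top is flat, about 10 mm below the rim at the dark bead. t3 lies flat on the counter, and the mallet, stapler, pliers and dabba look unmoved. Handing in.

```bash
python3 -c "
from bench import *
print(close_job())"
```

```text
the job is handed in; nothing more can be done
None
```

I put two flat tins on the deep tin already in the tube, which makes 40 + 20 + 20 = 80 mm, level with the line. The third flat tin was left lying on the counter. The job was handed in at about 16 s of the 54 s allowed.

**Checks on the stack:**
- **Seating:** each tin's weight came off the wrist at the expected height. The two release heights were 20 mm apart, one tin's depth. Wrist forces stayed around 2 N or less in every reading.
- **Final pictures:** the stack is flat, with its top at the bead. The tins sit a few millimetres off each other sideways, within the tube's play.
- **Other things on the counter:** the mallet, stapler, pliers and dabba look unmoved. I judged this by eye only. The arm was withdrawn and touching nothing.

**Disagreement:** the two camera views put the holder about 5–8 mm apart. I used the combined fit, which was close to the top view, and both tins went in without contact.

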